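# Seat a new sharpening stone in the corner of its board and hold it

### The arm

A 6-joint arm with a two-finger parallel gripper is mounted at the origin on the work surface. World frame = base frame: x ahead of the robot, y to its left, z up, the work surface at z = 0. Lengths are in m, angles in rad, forces in N, time in s.
With the tool pointing down it reaches from about 0.35 to 0.85 m from the base axis. Payload 8.1 kg.
Tool frame: the origin (TCP) lies at the very end of the fingers, on their centre line; the grasp point (between the pads) lies 19 mm behind it; z points along the fingers, y is the line along which they close (so a half turn about z gives the same grasp; the last joint's range is limited). The gripper opens to 93 mm and grips with 3 to 60 N. Pads are 15 mm wide; open, the fingers measure 128 mm over their backs; the gripper's body (75 mm by 188 mm) begins 65 mm behind the grasp point.
Start: joints at [-1.295, 0.13, 1.488, -0, 1.523, -0.085], TCP at [0.212, -0.561, 0.219] pointing down, gripper open.
Joint ranges: [-2.96, 2.96], [-0.89, 2.26], [0.02, 2.5], [-1.34, 4.48], [0, 2.73], [-2.66, 2.66]. Speed limits (rad/s): [2.39, 2.39, 2.79, 3.14, 3.14, 3.14].

### API

Orientations are given as a 3x3 rotation matrix whose columns are the frame's x, y, z axes.
In Python, from plant import robot gives the robot as it stands. The module is installed in compiled form; this text tells all that it offers. Calls block until the motion is done:
- robot.move_ptp(position, orientation): joint-space move of the TCP to a pose.
- robot.move_l(position, frame=None, feed=0.15): straight line of the TCP; frame=None keeps the orientation; feed is the mean speed in m/s.
- robot.goto_joints(angles): joint-space move.
- robot.grip(opening): finger opening in m; the grip force is fixed at half the most; returns when the fingers have stopped.
- robot.sleep(seconds).
- robot.ik(position, orientation): joint angles nearest the present ones, or None.
- robot.get_obs(): the state.
- robot.get_image(name): name is "side" or "top"; returns the picture (400x640x3 uint8, blue, green, red); there is no depth.
- robot.calibration(name): a dict with "vfov" (degrees; the focal length in pixels is half the picture's height over the tangent of half this angle, whatever the lens; pixels are square), "cx", "cy" (the principal point, pixels), "D" ([k1, k2, p1, p2, k3] as OpenCV has them; the pictures are not rectified), "T" (4x4, takes a point from camera to world coordinates). Camera axes: x right, y down, z forward; pixel columns grow to the right and rows downward; lengths in m; the calibration is good to about 2 mm. A picture is of the moment at which its call begins. calibration takes no time and is no camera call.
A pose or a line that the arm cannot do raises robot.IKError and nothing moves.
- robot.hand_in(): hands the job in; it is judged then, once.
Trained networks look in the newest picture that a camera, given by its name, has taken for a name from the list of things; names that differ only in an ending like _2 or _b are one class to them, and where a whole thing is asked for, a point or a joint stands for the part that bears it (a point fixed in the world has none). Each returns a list of dicts, best first, with "confidence" (0 to 1); they miss things now and then, are a little off and sometimes report something else, mostly with a low value. They report only what shows in the picture. A call takes as long as a camera call. They do not tell look-alikes from the thing itself.
- robot.outline_of(target, camera): "region" (400x640 bool, what is visible of it) and "box" ([left, top, right, bottom] as shares, 0 to 1, of the picture: columns of its width, rows of its height, round what is visible of it).
- robot.spot_point(target, camera): "point" ([row, column] as shares, 0 to 1, of the picture: columns of its width, rows of its height: a listed point, or the origin of a listed thing).
The state is a dict: "clock": time; "joint_positions": joint angles; "dq": joint speeds; "joint_torque": joint torques, N m; "eef_pos": TCP position; "tool_rot": TCP orientation; "ft_force": force on the tool from outside, world axes, zero at the start; "ft_torque": the same for the moment, N m; "opening": finger opening in m; "grip_force": force on a finger pad.
Only numpy, scipy, OpenCV 4.12 (cv2) and the standard library are available. Lean on these libraries where they do the work, as an engineer would, in place of code of your own. Each camera call takes 0.05 s, during which the arm holds its last target. There are 200 camera calls.

### The job

A new sharpening stone has arrived in the small carton on the kitchen counter. Fold both carton flaps outward, well past upright so that they stay clear of the opening, lift the stone out, lay it flat on the wooden sharpening board, orange side up with its long side along the long side stop, and press it firmly into the corner against both metal stops at once. Finish while still gripping the stone and pressing it against both stops, so that I can fit the clamp, and leave the mug, the pepper jar and the clamp where they stand.

Things in the scene. Friction and masses are not known exactly. Their poses are not given: they have to be found in the camera images.
- carton: open-topped cardboard carton fixed to the counter, 190 (its x) x 160 (its y) x 70 mm high, walls and floor 4 mm thick; origin at the centre of its underside, on the counter, z up. Two flaps are hinged on the top edges of its two long walls (at y = +80 and y = -80 mm, z = 70 mm)
- flap_left (a joint): angle (rad) of the flap hinged along the carton's x axis at its y = +80 mm, z = 70 mm edge: 0 = shut, lying level over the opening, pi/2 = upright, up to 2.8 = folded outward. The flap is cardboard, 180 mm along the hinge, 70 mm from hinge to free edge, 4 mm thick, 30 g; it starts ajar, between 0.75 and 1.15, and its stiff crease (under 1 N at the free edge) keeps it where it is left
- flap_right (a joint): the same for the other flap, hinged at the carton's y = -80 mm, z = 70 mm edge; it opens outward the other way. The half-open flaps leave a gap of at least 55 mm between their free edges, midway over the carton
- flap_left_edge (a point): middle of the free edge of flap_left
- flap_right_edge (a point): middle of the free edge of flap_right
- stone: two-tone sharpening stone, loose block 110 (its x) x 40 (its y) x 32 mm high, about 0.3 kg, lower 18 mm grey, upper 14 mm orange; origin at the centre of its underside, z up. Lies orange side up on the carton's 4 mm floor, roughly along carton x, near the middle. Either end may face the end stop. Gritty (friction about 1): it drags on board and stops, so a side force alone does not prove contact
- board: light wooden sharpening board fixed to the counter, 220 (its x) x 150 (its y) mm, top face 20 mm above the counter; origin at the centre of its underside, on the counter, z up. On it stand two low metal stops in an L that face the board's middle
- side_stop: long bright aluminium stop bar fixed on the board, 170 (board x) x 12 (board y) x 10 mm high; its pressing face looks to the board's -y. Origin at the centre of its underside, on the board's top face, axes as the board
- end_stop: short dark steel stop bar fixed on the board, 12 (board x) x 95 (board y) x 10 mm high; its pressing face looks to the board's -x. Origin at the centre of its underside, on the board's top face, axes as the board
- corner (a point): the inner corner, on the board's top face (20 mm above the counter), where the pressing faces of both stops meet; axes as the board. Seated, the stone's origin lies 55 mm to -x and 20 mm to -y of it, its underside on the board
- mug: black mug, 76 mm wide, 90 mm high, bystander; origin at the centre of its underside
- pepper: pepper jar, amber with a red cap, 44 mm wide, 90 mm high, bystander; origin at the centre of its underside
- clamp: small aluminium clamp jaw with a black thumb screw, about 102 x 30 x 23 mm, lying loose, bystander; origin at the underside of its 60 mm metal block
Things that resemble listed ones, but are neither listed nor needed, are in the scene too. Several things have the shape of the carton; the one meant has the colours described above.

How it is judged:
On the way, in this order (a step that is already met when the one before it is completed fails the run):
1. both carton flaps are folded outward past upright (beyond 1.75 rad) (value of joint each of flap_left, flap_right above 1.75 rad), for 0.2 s.
2. the stone is gripped and lifted out above the carton's rim (height (world z) of stone above 0.075 m and contact force between the fingers and stone above 1 N), for 0.2 s.
At the end, for the whole second after the job is handed in: The gripper still grips the still stone, flat (3 mm, 0.06 rad) on the board, orange up, along the side stop (0.05 rad), within 3 mm of fully seated in the corner and pressed with over 1.5 N on each of the two stops; both flaps stay folded beyond 1.75 rad (all of step 1 and contact force between stone and side_stop above 1.5 N and contact force between stone and end_stop above 1.5 N and contact force between the fingers and stone above 1.5 N and x of stone in the frame of corner between -0.058 and -0.052 m and y of stone in the frame of corner between -0.023 and -0.017 m and z of stone in the frame of corner between -0.003 and 0.003 m and angle between the x axis of stone and the x axis of board, either way round below 0.05 rad and angle between stone's own z axis and vertical below 0.06 rad and linear speed of stone below 0.02 m/s); the arm keeps its last pose, push and grip.
It fails at once if the mug is shifted by more than 30 mm (distance of mug from where it was at the start of the episode above 0.03 m).
It fails at once if the pepper jar is shifted by more than 30 mm (distance of pepper from where it was at the start of the episode above 0.03 m).
It fails at once if the clamp is shifted by more than 30 mm (distance of clamp from where it was at the start of the episode above 0.03 m).
It also fails if it takes over 72 s, if anything falls off the work surface, if the arm or the gripper's body presses on something with over 40 N, if the wrist force passes 120 N, or if a joint passes its speed limit or range.

## Working session

There is one attempt and no reset: what is moved stays moved. The work goes in short steps, each a Python script; the robot and the scene stay as the last script left them, time stands still between calls to the robot, and variables do not carry over. Pictures are saved under pics/ and viewed, at most 10 in all, crops included, and the job is handed in when it is done.

```bash
mkdir -p pics; ls; cat > h.py <<'E'
import numpy as np, cv2
from plant import robot
def K(n):
    c=robot.calibration(n); f=200/np.tan(np.radians(c["vfov"])/2)
    return np.array([[f,0,c["cx"]],[0,f,c["cy"]],[0,0,1]]),np.array(c["D"],float),np.array(c["T"])
def ray(n,uv):
    k,D,T=K(n); p=cv2.undistortPoints(np.array(uv,float).reshape(-1,1,2),k,D).reshape(-1,2)
    d=np.c_[p,np.ones(len(p))]@T[:3,:3].T
    return T[:3,3],d/np.linalg.norm(d,axis=1)[:,None]
def atz(n,uv,z):
    o,d=ray(n,uv); return o+d*((z-o[2])/d[:,2])[:,None]
def proj(n,P):
    k,D,T=K(n); Ti=np.linalg.inv(T); r,_=cv2.Rodrigues(Ti[:3,:3])
    return cv2.projectPoints(np.array(P,float).reshape(-1,1,3),r,Ti[:3,3],k,D)[0].reshape(-1,2)
def tri(uvs):
    A=np.zeros((3,3));b=np.zeros(3);R=[]
    for n,uv in uvs.items():
        o,d=ray(n,[uv]);M=np.eye(3)-np.outer(d[0],d[0]);A+=M;b+=M@o;R.append((M,o))
    x=np.linalg.solve(A,b); return x,[np.linalg.norm(M@(x-o)) for M,o in R]
E
python3 - <<'E'
from h import *
for n in("side","top"):
    im=robot.get_image(n); cv2.imwrite(f"pics/{n}0.png",im)
    k,D,T=K(n); print(n,k[0,0],D,T.round(3).tolist())
for t in["carton","flap_left_edge","flap_right_edge","stone","board","side_stop","end_stop","corner","mug","pepper","clamp"]:
    for n in("side","top"):
        print(t,n,[((np.array(r["point"])*[400,640])[::-1].round(1).tolist(),round(r["confidence"],2)) for r in robot.spot_point(t,n)])
print(robot.get_obs())
E
```

```text
pics
side 390.1469490648461 [-0.01716104  0.          0.          0.          0.        ] [[-0.72, -0.474, 0.507, -0.118], [-0.694, 0.482, -0.535, 0.782], [0.009, -0.737, -0.676, 0.91], [0.0, 0.0, 0.0, 1.0]]
top 425.7631963130141 [-0.0212303  0.         0.         0.         0.       ] [[0.011, -0.997, 0.083, 0.396], [-1.0, -0.011, 0.003, 0.116], [-0.002, -0.083, -0.997, 1.25], [0.0, 0.0, 0.0, 1.0]]
carton side [([342.8, 292.5], 0.82), ([282.9, 239.0], 0.69), ([377.4, 171.8], 0.62), ([203.7, 315.5], 0.61), ([269.6, 218.6], 0.44)]
carton top [([260.7, 273.2], 0.93), ([265.4, 182.3], 0.92), ([157.9, 196.7], 0.74)]
flap_left_edge side [([271.7, 216.4], 0.85), ([196.5, 301.8], 0.83), ([342.3, 278.5], 0.59), ([299.7, 175.3], 0.46)]
flap_left_edge top [([256.1, 278.6], 0.76), ([146.1, 199.0], 0.7), ([249.1, 174.3], 0.59)]
flap_right_edge side [([347.1, 274.1], 0.98), ([200.8, 296.4], 0.98), ([282.8, 206.8], 0.75)]
flap_right_edge top [([259.2, 273.0], 0.93), ([150.6, 193.5], 0.61)]
stone side [([375.2, 155.2], 0.16)]
stone top [([265.0, 186.4], 0.89)]
board side [([388.9, 168.1], 0.97), ([
[... 678 characters left out ...]
       1.52297072e+00, -8.54273597e-02]), 'dq': array([-0.00112746,  0.00097903,  0.00043882, -0.00086947, -0.00064442,
        0.00174187]), 'joint_torque': array([ 6.37020275e-04, -5.59776628e+01, -4.92056394e+01,  7.67530943e-02,
        2.29722087e-02, -5.85440466e-05]), 'eef_pos': array([ 0.21183589, -0.56137887,  0.21862827]), 'tool_rot': array([[ 9.35605121e-01,  3.53048236e-01, -5.32493501e-06],
       [ 3.53048236e-01, -9.35605121e-01, -1.29712730e-05],
       [-9.56152151e-06,  1.02560305e-05, -1.00000000e+00]]), 'ft_force': array([-0.00325809, -0.40045132,  0.08404164]), 'ft_torque': array([-0.02743358, -0.00604308, -0.02159532]), 'grip_force': 0.0, 'opening': 0.09252341946143143}
```

View pics/top0.png

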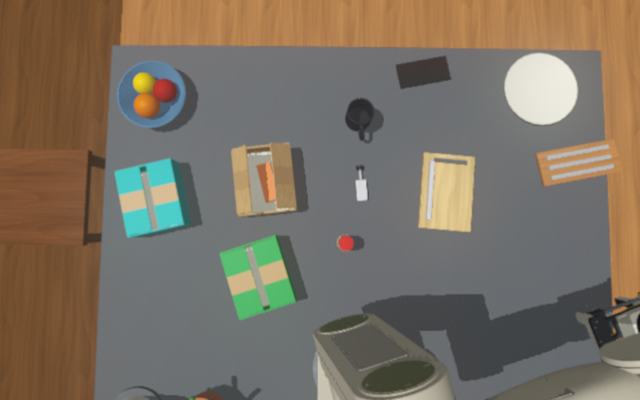

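View pics/side0.png

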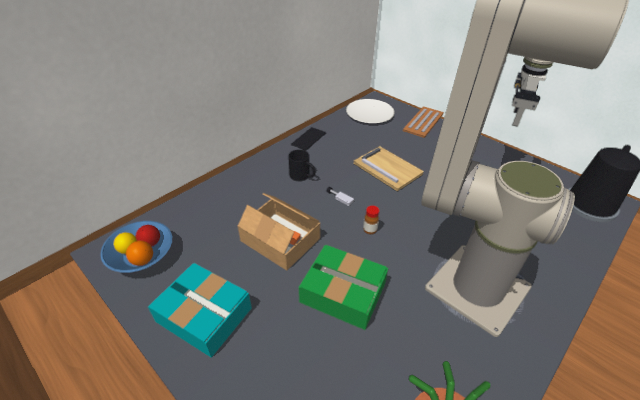

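Top view: the brown carton is at about (265,182), with the stone visible in its gap at (267,183). The board is at (447,192), its side stop at (431,190) and end stop at (450,161). The pepper jar is at (346,243), the clamp at (361,187) and the mug at (360,115). The teal and green boxes are look-alikes. The side view agrees: carton at (280,235), board at (388,168). Next I'll enlarge crops of both.

```bash
python3 - <<'E'
from h import *
t=cv2.imread("pics/top0.png"); s=cv2.imread("pics/side0.png")
def crop(i,x,y,w,h,f): return cv2.resize(i[y:y+h,x:x+w],None,fx=f,fy=f,interpolation=cv2.INTER_CUBIC)
a=crop(t,220,135,90,90,4.4); b=crop(t,405,140,90,90,4.4)
cv2.imwrite("pics/topc.png",np.hstack([a,b]))
c=crop(s,230,185,100,90,4); d=crop(s,345,140,90,90,4)
cv2.imwrite("pics/sidec.png",np.hstack([c,d]))
E
```

```text
(no output)
```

View pics/topc.png

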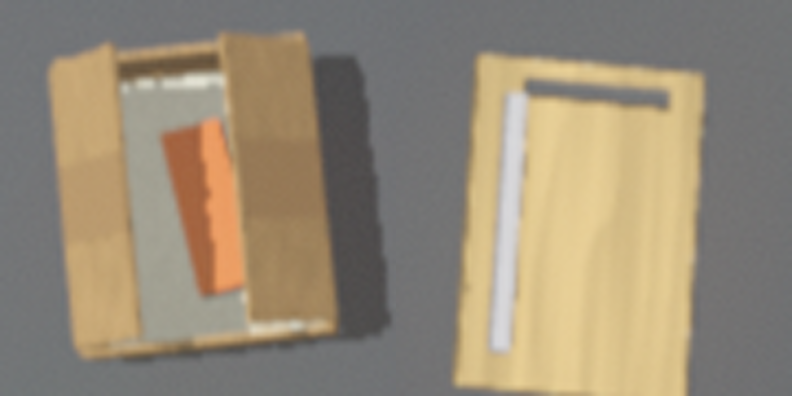

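View pics/sidec.png

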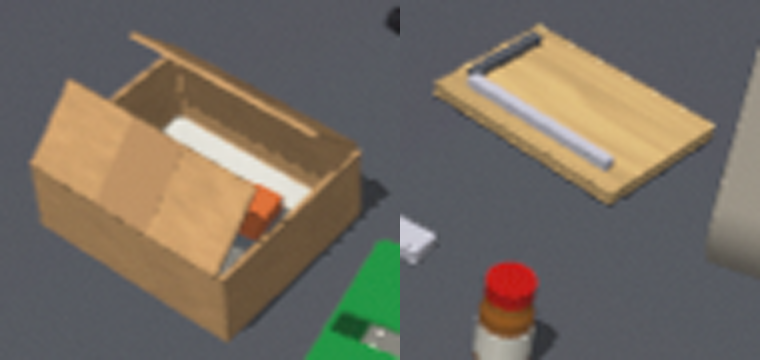

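The crops show the carton's flaps ajar, hinged left and right in the top view, with the stone's orange top partly under the right flap. The board's corner is at about (434,161) in the top view. I'll fit the poses from both views.

```bash
cat > fit.py <<'E'
from h import *
from scipy.optimize import least_squares
tL=lambda x,y:((x+.5)/4.4-.5+220,(y+.5)/4.4-.5+135)
tR=lambda x,y:((x-396+.5)/4.4-.5+405,(y+.5)/4.4-.5+140)
sL=lambda x,y:((x+.5)/4-.5+230,(y+.5)/4-.5+185)
sR=lambda x,y:((x-400+.5)/4-.5+345,(y+.5)/4-.5+140)
def pose(q,P): c,s=np.cos(q[3]),np.sin(q[3]); return np.array(P)@np.array([[c,s,0],[-s,c,0],[0,0,1]])+q[:3]
def F(p,a): # flap free-edge point; p sign of y, x
    return lambda q:(p[0],p[1]*(.08-.07*np.cos(q[a])),.07+.07*np.sin(q[a]))
def solve(obs,q0):
    def r(q): return np.concatenate([(proj(n,[pose(q,[m(q) if callable(m) else m])])[0]-uv) for n,uv,m in obs])
    s=least_squares(r,q0,loss="soft_l1"); print("rms px",np.sqrt(np.mean(r(s.x)**2)),r(s.x).round(1).reshape(-1,2).tolist()); return s.x
if __name__=="__main__":
    X,Y,Z=.095,.08,.07
    C=[("side",sL(228,340),(-X,Y,0)),("side",sL(42,226),(X,Y,0)),("side",sL(360,242),(-X,-Y,0)),("side",sL(222,277),(-X,Y,Z)),("side",sL(360,152),(-X,-Y,Z)),
     ("top",tL(82,356),(-X,Y,Z)),("top",tL(49,60),(.09,Y,Z)),("top",tL(303,33),(.09,-Y,Z)),("top",tL(338,328),(-.09,-Y,Z)),
     ("side",sL(70,80),F((.09,1),4)),("side",sL(253,187),F((-.09,1),4)),("top",tL(113,43),F((.09,1),4)),("top",tL(138,342),F((-.09,1),4)),
     ("side",sL(130,35),F((.09,-1),5)),("side",sL(316,135),F((-.09,-1),5)),("top",tL(220,35),F((.09,-1),5)),("top",tL(247,322),F((-.09,-1),5))]
    print("carton",solve(C,[.55,.25,0,0,.9,.9]).round(4))
    B=[("top",tR(478,52),(.11,.075,.02)),("top",tR(704,72),(.11,-.075,.02)),("top",tR(455,385),(-.11,.075,.02)),
     ("side",sR(540,25),(.11,-.075,.02)),("side",sR(434,85),(.11,.075,.02)),("side",sR(613,196),(-.11,.075,.02)),("side",sR(714,127),(-.11,-.075,.02))]
    b=solve(B,[.5,-.2,0,0]); print("board",b.round(4))
    for nm,p in dict(corner=(526,98),side_end=(510,352),end_end=(668,108)).items():
        w=atz("top",[tR(*p)],.03)[0]; print(nm,w.round(4))
    for nm,p in dict(corner=(482,77),side_end=(612,160),end_end=(541,38)).items():
        print(nm,"side",atz("side",[sR(*p)],.03)[0].round(4))
    for p in [(162,133),(220,118),(203,297)]: print("stone",atz("top",[tL(*p)],.036)[0].round(4))
    for n,t,s in [("pepper",(345.9,243.4),(369.7,226.8)),("mug",(356.5,117.1),(298.5,177.8)),("clamp",(361.1,186.6),(345.3,203.7)),("corner",(430.2,157.8),(361.3,159.1))]: print(n,tri(dict(top=t,side=s)))
E
python3 fit.py
```

```text
rms px 1.4355497080966597 [[-0.5, 0.7], [-0.4, -0.6], [-0.4, -7.2], [-0.2, 0.8], [-0.1, -0.3], [-0.0, 0.3], [1.4, 2.0], [0.4, 2.0], [-1.0, -1.3], [-0.5, -0.3], [0.5, -0.1], [-0.3, 0.4], [0.3, -0.8], [-0.0, 0.0], [-0.4, 0.3], [0.1, -0.2], [0.6, 1.1]]
carton [5.322e-01 2.646e-01 4.000e-04 1.186e-01 8.698e-01 8.075e-01]
rms px 0.45104055565463214 [[0.3, 0.7], [-0.1, 0.7], [0.5, 0.0], [-0.8, 0.2], [-0.3, -0.4], [-0.7, -0.2], [-0.1, -0.0]]
board [ 0.5068 -0.2622 -0.0026 -0.0769]
corner [ 0.5917 -0.2231  0.03  ]
side_end [ 0.4247 -0.2107  0.03  ]
end_end [ 0.5862 -0.3168  0.03  ]
corner side [ 0.5849 -0.2234  0.03  ]
side_end side [ 0.4228 -0.207   0.03  ]
end_end side [ 0.5843 -0.3153  0.03  ]
stone [0.5765 0.2904 0.036 ]
stone [0.5868 0.2526 0.036 ]
stone [0.4693 0.2613 0.036 ]
pepper (array([0.35598251, 0.03163532, 0.01164537]), [np.float64(0.002658830118957275), np.float64(0.002658830118957231)])
mug (array([ 0.73137074, -0.00466485, -0.01925151]), [np.float64(0.003724000672049262), np.float64(0.0037240006720491627)])
clamp (array([ 0.51672036, -0.02201544, -0.02542338]), [np.float64(0.007783225596739884), np.float64(0.007783225596739853)])
corner (array([ 0.60143257, -0.21532873,  0.02493923]), [np.float64(0.0037045061341555723), np.float64(0.003704506134155798)])
```

Heights check out: carton base at z=0.000, board base at -0.003. Now I'll fold the flaps from inside with the closed fingers.

```bash
cat >> h.py <<'E'
CAR=np.array([.5322,.2646,0]);CY=.1186
def rz(a): c,s=np.cos(a),np.sin(a); return np.array([[c,-s,0],[s,c,0],[0,0,1]])
def down(a): # tool y along heading a, pointing down
    y=np.array([np.cos(a),np.sin(a),0]); z=np.array([0,0,-1.]); return np.c_[np.cross(y,z),y,z]
def car(*p): return CAR+rz(CY)@np.array(p)
E
python3 - <<'E'
from h import *
best=None
for a in (CY,CY+np.pi):
    q=robot.ik(car(0,0,.25),down(a)); print(a,None if q is None else np.round(q,2))
    if q is not None and (best is None or abs(q[5])<best[0]): best=(abs(q[5]),a)
R=down(best[1])
p=robot.get_obs()["eef_pos"]; robot.grip(0.0); robot.move_l(p+[0,0,.08])
robot.move_ptp(car(0,.002,.25),R)
def st(l): o=robot.get_obs(); print(l,round(o["clock"],1),o["eef_pos"].round(4),o["ft_force"].round(2),round(o["opening"],3))
st("above")
for pts in ([(0,.002,.095),(0,.085,.105),(0,.14,.105),(0,.14,.17)],[(0,.0,.17),(0,.0,.095),(0,-.085,.105),(0,-.14,.105),(0,-.14,.17)]):
    for q in pts: robot.move_l(car(*q),feed=.12); st(q)
robot.move_ptp(car(0,-.1,.3)+[-.1,-.2,0],R); st("clear")
for n in("side","top"): cv2.imwrite(f"pics/{n}1.png",robot.get_image(n))
for t in["stone","flap_left_edge","flap_right_edge"]:
    for n in("side","top"):
        print(t,n,[((np.array(r["point"])*[400,640])[::-1].round(1).tolist(),round(r["confidence"],2)) for r in robot.spot_point(t,n)])
t=cv2.imread("pics/top1.png"); s=cv2.imread("pics/side1.png")
def crop(i,x,y,w,h,f): return cv2.resize(i[y:y+h,x:x+w],None,fx=f,fy=f,interpolation=cv2.INTER_CUBIC)
cv2.imwrite("pics/c1.png",np.hstack([crop(t,210,130,110,100,3.6),crop(s,220,175,110,100,3.6)]))
E
```

```text
0.1186 [ 0.38  0.1   1.46 -0.    1.58  0.26]
3.260192653589793 None
above 6.5 [0.5324 0.2659 0.25  ] [ 0.4   0.69 -0.48] 0.001
(0, 0.002, 0.095) 7.9 [0.5327 0.2669 0.0961] [ 0.12 -0.05 -0.44] 0.0
(0, 0.085, 0.105) 8.7 [0.5221 0.3488 0.1048] [ 0.02 -0.41  0.25] 0.0
(0, 0.14, 0.105) 9.3 [0.5156 0.4037 0.1049] [-0.84  0.18  0.45] 0.0
(0, 0.14, 0.17) 10.0 [0.5155 0.4032 0.1695] [-0.12  0.03 -0.51] 0.001
(0, 0.0, 0.17) 11.4 [0.5321 0.2652 0.17  ] [ 0.76 -0.23  0.29] 0.001
(0, 0.0, 0.095) 12.1 [0.5326 0.2649 0.0957] [-0.13 -0.07 -0.23] 0.001
(0, -0.085, 0.105) 13.0 [0.5423 0.1803 0.1051] [-0.77  0.24  0.35] 0.0
(0, -0.14, 0.105) 13.6 [0.5487 0.1258 0.105 ] [-0.67  0.65 -0.15] 0.0
(0, -0.14, 0.17) 14.3 [0.5484 0.1258 0.1694] [ 0.06 -0.18  0.05] 0.0
clear 15.2 [ 0.444  -0.0342  0.2987] [0.68 0.04 0.16] 0.0
stone side [([283.3, 242.2], 0.73)]
stone top [([266.4, 183.3], 0.65)]
flap_left_edge side [([345.0, 277.3], 0.95), ([243.2, 242.3], 0.72), ([195.6, 301.6], 0.64)]
flap_left_edge top [([147.0, 197.5], 0.8), ([255.1, 276.6], 0.71), ([209.1, 178.9], 0.69)]
flap_right_edge side [([345.2, 275.8], 0.8), ([200.4, 295.9], 0.63), ([306.7, 191.2], 0.56)]
flap_right_edge top [([315.1, 175.9], 0.93), ([262.5, 275.9], 0.89), ([150.7, 196.8], 0.79)]
```

View pics/c1.png

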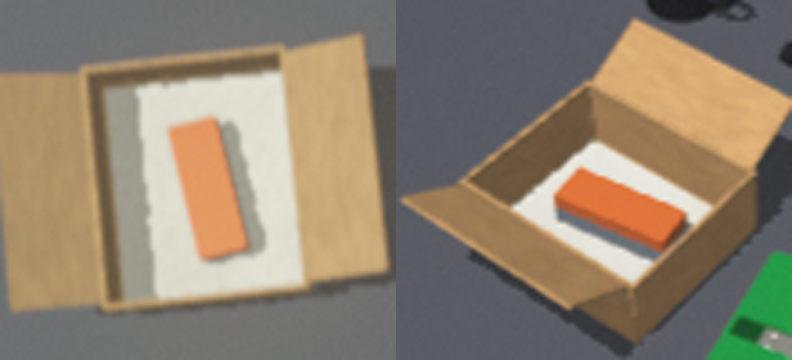

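Both flaps are folded well out and the stone is fully visible at about (268,182) in the top view. Now I'll fit the stone pose from both views and check the flap angles.

```bash
python3 - <<'E'
from fit import *
T=lambda x,y:((x+.5)/3.6-.5+210,(y+.5)/3.6-.5+130)
S=lambda x,y:((x-396+.5)/3.6-.5+220,(y+.5)/3.6-.5+175)
X,Y,Z=.055,.02,.032
o=[("top",T(168,128),(X,Y,Z)),("top",T(218,117),(X,-Y,Z)),("top",T(248,248),(-X,-Y,Z)),("top",T(204,260),(-X,Y,Z)),
("side",S(556,196),(X,Y,Z)),("side",S(580,168),(X,-Y,Z)),("side",S(685,212),(-X,-Y,Z)),("side",S(661,246),(-X,Y,Z))]
print("stone",solve(o,[.528,.257,.004,.26]).round(4)); print("top only",solve(o[:4],[.528,.257,.004,.26]).round(4))
o2=[("top",T(82,68),(.095,.08,.07)),("top",T(283,45),(.095,-.08,.07)),("top",T(307,286),(-.095,-.08,.07)),("top",T(105,309),(-.095,.08,.07)),
("side",S(632,290),(-.095,.08,.07)),("side",S(757,175),(-.095,-.08,.07)),("side",S(467,181),(.095,.08,.07)),("side",S(590,84),(.095,-.08,.07))]
print("carton",solve(o2,[.532,.265,0,.12]).round(4))
for n,t,s in [("L",(209.1,178.9),(243.2,242.3)),("R",(315.1,175.9),(306.7,191.2))]:
    x,e=tri(dict(top=t,side=s)); l=rz(-CY)@(x-CAR); print(n,l.round(3),e[0].round(4),"angle",np.pi-np.arctan2(l[2]-.07,abs(l[1])-.08))
E
```

```text
rms px 0.4048454556265995 [[0.4, -0.1], [-0.1, -0.3], [0.5, 0.2], [-0.8, 0.2], [-0.8, 0.2], [-0.1, -0.0], [0.5, 0.5], [0.3, -0.5]]
stone [5.280e-01 2.570e-01 5.000e-04 2.551e-01]
rms px 0.3427071421952739 [[0.3, 0.2], [-0.2, -0.1], [0.5, -0.1], [-0.6, 0.0]]
top only [ 0.5293  0.2585 -0.0124  0.2626]
rms px 0.7400152189961751 [[0.2, 0.0], [0.8, 0.5], [1.0, 0.6], [-0.2, 0.2], [-0.1, 0.2], [-0.3, -0.2], [-2.3, 0.5], [-0.7, -0.5]]
carton [ 0.5324  0.2638 -0.0032  0.1161]
L [0.008 0.14  0.106] 0.0043 angle 2.5978644646700517
R [-0.007 -0.14   0.106] 0.0061 angle 2.6014615550354123
```

```bash
python3 - <<'E'
from h import *
S=np.array([.528,.257,0]);a0=.257;by=-.0769
C=np.array([.589,-.223,0]); P=C+rz(by)@np.array([-.075,-.04,0])
for h in (np.pi/2,-np.pi/2):
    for p,a in((S,a0),(P,by)):
        q=robot.ik(p+[0,0,.2],down(a+h)); print(h,None if q is None else np.round(q,2))
h=min((np.pi/2,-np.pi/2),key=lambda h:max(9 if q is None else abs(q[5]) for q in(robot.ik(S+[0,0,.2],down(a0+h)),robot.ik(P+[0,0,.2],down(by+h)))))
print("h",h)
def st(l): o=robot.get_obs(); print(l,round(o["clock"],1),o["eef_pos"].round(4),o["ft_force"].round(2),round(o["opening"],4),round(o["grip_force"],1))
robot.grip(.065)
robot.move_ptp(S+[0,0,.22],down(a0+h)); st("above")
robot.move_l(S+[0,0,.05],feed=.15); robot.move_l(S+[0,0,.018],feed=.04); st("down")
robot.grip(0.0); st("grip")
robot.move_l(S+[0,0,.20],feed=.12); st("up")
robot.sleep(.3)
for n in("side","top"): cv2.imwrite(f"pics/{n}2.png",robot.get_image(n))
E
```

```text
1.5707963267948966 [ 0.37  0.11  1.55 -0.    1.49 -1.46]
1.5707963267948966 [-0.56  0.06  1.59 -0.    1.48 -2.05]
-1.5707963267948966 [ 0.37  0.11  1.55 -0.    1.49  1.68]
-1.5707963267948966 [-0.56  0.06  1.59 -0.    1.48  1.09]
h -1.5707963267948966
above 18.5 [0.5282 0.2566 0.2202] [ 0.17 -0.38 -0.13] 0.0653 0.0
down 20.7 [0.5282 0.2571 0.0182] [ 0.14 -0.28  0.46] 0.065 0.0
grip 21.2 [0.5281 0.2572 0.0182] [0.4  1.15 1.41] 0.0398 30.0
up 22.9 [0.5275 0.2568 0.1989] [ 0.73 -0.01 -3.5 ] 0.04 30.0
```

Stone gripped (opening 40 mm, 30 N) and lifted. Next I'll carry it over the board and probe downward for contact, staying 20 mm clear of both stops.

```bash
cat >> h.py <<'E'
BY=-.0769; C=np.array([.589,-.223,0]); RB=down(BY-np.pi/2)
def ft(n=8):
    f=[]
    for _ in range(n): f.append(robot.get_obs()["ft_force"]); robot.sleep(.02)
    return np.mean(f,0)@rz(BY)   # board axes
def bpos(p): return C+rz(BY)@np.array(p)
def inb(): return (robot.get_obs()["eef_pos"]-C)@rz(BY)
E
python3 - <<'E'
from h import *
robot.move_ptp(bpos([-.075,-.04,.16]),RB); print("above",inb().round(4))
robot.move_l(bpos([-.075,-.04,.05]),feed=.15); robot.move_l(bpos([-.075,-.04,.0375]),feed=.03); robot.sleep(.2)
f0=ft(15); print("free",f0.round(2),inb().round(4))
for z in np.arange(.0365,.030,-.0005):
    robot.move_l(bpos([-.075,-.04,z]),feed=.02); f=ft(); print(z,inb()[2].round(4),(f-f0).round(2))
    if f[2]-f0[2]>3: break
robot.move_l(bpos([-.075,-.04,z+.004]),feed=.02)
print(robot.get_obs()["clock"],robot.get_obs()["opening"])
for n in("side","top"): cv2.imwrite(f"pics/{n}3.png",robot.get_image(n))
t=cv2.imread("pics/top3.png"); s=cv2.imread("pics/side3.png")
def crop(i,x,y,w,h,f): return cv2.resize(i[y:y+h,x:x+w],None,fx=f,fy=f,interpolation=cv2.INTER_CUBIC)
cv2.imwrite("pics/c3.png",np.hstack([crop(t,395,135,100,100,3.9),crop(s,340,110,100,100,3.9)]))
E
```

```text
above [-0.0745 -0.0391  0.1601]
free [-0.04 -0.07 -3.53] [-0.0749 -0.04    0.0376]
0.0365 0.0365 [ 0.25 -0.1  -0.11]
0.036 0.036 [-0.05  0.19  0.25]
0.0355 0.0355 [ 0.1   0.06 -0.01]
0.034999999999999996 0.035 [ 0.07 -0.11  0.1 ]
0.034499999999999996 0.0345 [-0.1  -0.08  0.09]
0.033999999999999996 0.0342 [-0.47  0.3   2.18]
0.033499999999999995 0.0342 [-3.41  1.52  9.17]
30.1083 0.03992211306545026
```

View pics/c3.png

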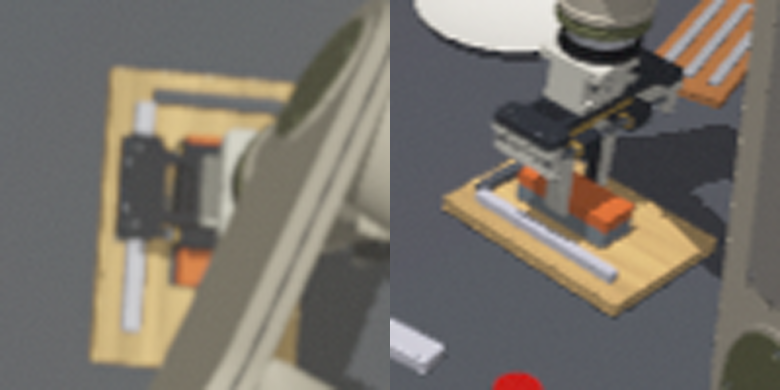

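The side crop shows the stone level over the board, parallel to the side stop, with the finger above the stop bar. Board contact came at TCP z=0.0342, as predicted. Now I'll probe each stop while hovering 0.8 mm up, so that side force does mean contact.

```bash
python3 - <<'E'
from h import *
z=.0350
def probe(p,ax,n,start,lim=3):
    p=np.array(p); p[ax]=start; robot.move_l(bpos(p),feed=.04); robot.sleep(.1); f0=ft(12)
    for i in range(n):
        p[ax]+=.001; robot.move_l(bpos(p),feed=.02); f=ft(4)-f0
        if np.abs(f[ax])>.8: print(ax,p[ax].round(4),inb().round(4),f.round(2))
        if -f[ax]>lim: break
    else: print("none",p,f)
    t=robot.get_obs()["ft_torque"]; print("torque",np.round(t,2))
    return p[ax]
y=probe([-.075,0,z],1,14,-.027)
robot.move_l(bpos([-.075,y-.006,z]),feed=.05)
x=probe([0,y-.006,z],0,14,-.062)
robot.move_l(bpos([x-.004,y-.006,z]),feed=.05)
print(x,y,robot.get_obs()["clock"],robot.get_obs()["opening"])
E
```

```text
1 -0.02 [-0.075  -0.0202  0.0351] [-0.32 -1.1   0.18]
1 -0.019 [-0.075  -0.0201  0.0351] [-0.65 -5.33 -1.39]
torque [-1.1   0.2  -0.22]
0 -0.05 [-0.0503 -0.0249  0.0349] [-2.35  0.11  1.25]
0 -0.049 [-0.0503 -0.0249  0.0346] [-7.62  0.54  3.43]
torque [ 0.21  1.22 -0.11]
-0.04899999999999999 -0.018999999999999993 38.9333 0.03988472389470837
```

```bash
python3 - <<'E'
from h import *
z=.0346; xc,yc=-.0503,-.0202
robot.move_l(bpos([xc-.003,yc-.003,z]),feed=.04); robot.sleep(.15); f0=ft(12)
for d in (0,.0008,.0016,.0024):
    robot.move_l(bpos([xc+d,yc+d,z]),feed=.02); print(d,inb().round(4),(ft(5)-f0).round(2))
robot.move_l(bpos([xc+d,yc+d,.0340]),feed=.02); robot.sleep(.3)
o=robot.get_obs(); print("final",inb().round(4),(ft(8)-f0).round(2),o["ft_torque"].round(2),o["opening"],o["grip_force"],o["clock"])
print(np.degrees(np.arccos(-o["tool_rot"][2,2])))
for n in("side","top"): cv2.imwrite(f"pics/{n}4.png",robot.get_image(n))
t=cv2.imread("pics/top4.png"); s=cv2.imread("pics/side4.png")
def crop(i,x,y,w,h,f): return cv2.resize(i[y:y+h,x:x+w],None,fx=f,fy=f,interpolation=cv2.INTER_CUBIC)
cv2.imwrite("pics/c4.png",np.hstack([crop(t,405,140,80,80,4.9),crop(s,345,125,80,80,4.9)]))
E
```

```text
0 [-0.0503 -0.0203  0.0346] [-1.03 -1.15  0.48]
0.0008 [-0.0503 -0.0201  0.0346] [-5.02 -3.85  2.22]
0.0016 [-0.0503 -0.0201  0.0345] [-8.67 -7.09  4.44]
0.0024 [-0.0502 -0.02    0.0346] [-12.74 -10.05   6.85]
final [-0.0502 -0.02    0.0343] [-14.91  -9.21   9.55] [-1.5   2.61 -0.24] 0.03982282720108042 30.004284381866455 41.525
0.29007539544580385
```

View pics/c4.png

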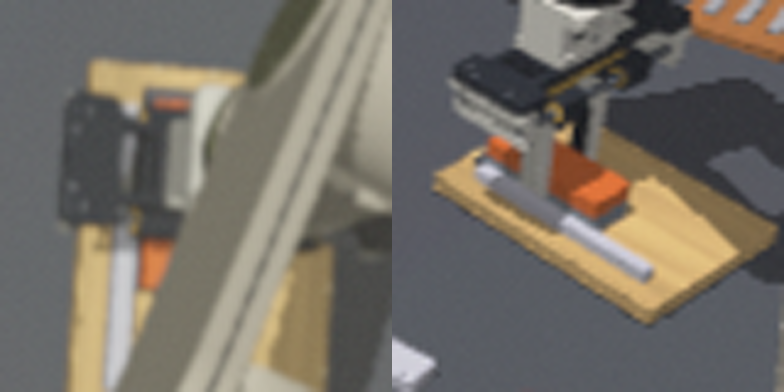

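View pics/side4.png

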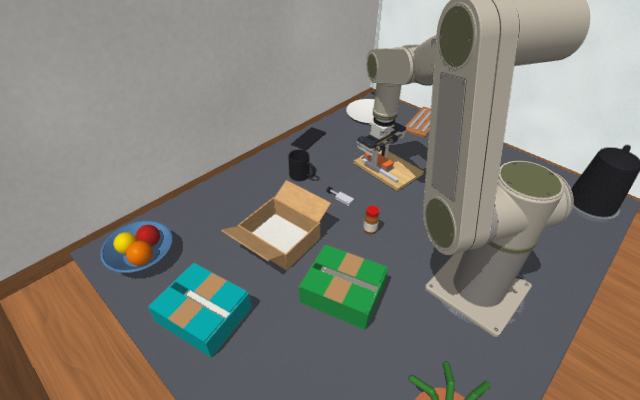

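The stone is in the corner: orange side up, along the bar, with bystanders undisturbed and flaps open. To make both normal forces unambiguous despite friction, I'll reload in sequence, firmly in y clear of the end stop, then slide into x with more force than y friction can absorb.

```bash
python3 - <<'E'
from h import *
z=.0347; xc,yc=-.0503,-.0202
robot.move_l(bpos([xc-.003,yc-.003,z]),feed=.04); robot.sleep(.15); f0=ft(12)
robot.move_l(bpos([xc-.003,yc+.0016,z]),feed=.02); print("y only",inb().round(4),(ft(5)-f0).round(2))
for d in (-.001,.001,.003,.0045):
    robot.move_l(bpos([xc+d,yc+.0016,z]),feed=.02); o=robot.get_obs(); print(d,inb().round(4),(ft(5)-f0).round(2),o["ft_torque"].round(2))
robot.sleep(.5)
o=robot.get_obs(); print("final",inb().round(4),(ft(8)-f0).round(2),o["opening"],o["grip_force"],o["clock"],np.abs(o["dq"]).max())
E
```

```text
y only [-0.0532 -0.0201  0.0349] [-0.49 -7.24 -2.24]
-0.001 [-0.0518 -0.0201  0.0347] [-2.91 -7.46 -0.53] [-1.29  0.61 -0.19]
0.001 [-0.0502 -0.0201  0.0346] [-4.17 -7.06  0.16] [-1.3   0.88 -0.16]
0.003 [-0.0503 -0.02    0.0343] [-14.76  -6.83   6.81] [-1.18  2.48 -0.19]
0.0045 [-0.05   -0.0201  0.0342] [-21.02  -6.34  12.5 ] [-0.98  3.56 -0.06]
final [-0.05   -0.0201  0.0343] [-20.75  -6.37  12.52] 0.03969305485210585 30.006229877471924 44.75 0.0014255174591976119
```

```bash
python3 -c "
from h import *
print(inb().round(4),robot.hand_in())"
```

```text
the job is handed in; nothing more can be done
[-0.05   -0.0201  0.0342] None
```

I handed the job in with the stone flat in the corner, orange side up, still gripped at 30 N and pushed against both stops (wrist force about 21 N towards the end stop, 6 N towards the side stop, board drag included); both flaps were folded to about 2.6 rad, and the mug, pepper jar and clamp looked undisturbed in the last side view, but no verdict came back.

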